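# Clamp a strip-tube rack in the sealing press

### The arm

A 6-joint arm with a two-finger parallel gripper is mounted at the origin on the work surface. World frame = base frame: x ahead of the robot, y to its left, z up, the work surface at z = 0. Lengths are in mm, angles in rad, forces in N, time in s.
With the tool pointing down it reaches from about 250 to 775 mm from the base axis. Payload 4 kg.
Tool frame: the origin (TCP) lies between the finger pads; the fingertips stand manip.finger_overhang ahead of it and the grasp point (between the pads) is the TCP (manip.finger_overhang is the distance from the TCP to the fingertips, in mm); z points along the fingers, y is the line along which they close (so a half turn about z gives the same grasp; the last joint's range is limited). The gripper opens to 85 mm and grips with 20 to 120 N. Pads are 22 mm wide; open, the fingers measure 114 mm over their backs; the gripper's body (76 mm by 85 mm) begins 54 mm behind the grasp point. The pads swing forward as they close: fully open they stand 13 mm farther back than shut.
Start: joints at [-1.434, 0.087, 1.371, -0, 1.684, -0.103], TCP at [130.625, -534.28, 222.641] pointing down, gripper open.
Joint ranges: [-3.1, 3.1], [-0.76, 2.03], [0.27, 2.55], [-1.08, 4.22], [0.17, 2.65], [-2.57, 2.57]. Speed limits (rad/s): [2.79, 2.79, 3.14, 3.14, 3.14, 3.14].

### API

Orientations are given as [roll, pitch, yaw] about the fixed x, y, z axes, in that order (R = Rz(yaw) Ry(pitch) Rx(roll)).
In Python, from workcell import manip gives the robot as it stands. The module is installed in compiled form; this text tells all that it offers.
- The arm moves only by the shell command python3 -m inch 'ROWS'. ROWS is a JSON object of lists of equal length, an entry for each row: "translation": the shift along the tool's x, y, z in mm, a list of three; "rot": the turn, a rotation vector about the tool's x, y, z in degrees, a list of three; "jaw": the finger opening in mm, from 0 to 85.4. A call has 1 to 20 rows; each row shifts and turns the commanded pose from where the row before left it, along the tool's axes as they then stand; what a row does not reach is not made up. A row lasts 1/8 s, in which the tool goes at most 62.5 mm and 10.7 degrees, less where a joint would pass 70% of its speed; a pose out of reach is approached as far as the arm can. A call with a gripper value outside its range is refused whole. The fingers move at their own pace and stop on an object; the grip force is fixed at half the most. Time passes only in rows, so rows that do not move let the fingers close. It gives the time, the measured TCP pose, the force, the opening and the grip force at its end, in the units of the state.
- manip.read_state(): the state, without advancing time (a new reading comes with each control period).
- manip.grab_frame(name): name is "scene" or "top" or "wrist"; returns a dict with "color" (420x560x3 uint8, blue, green, red), "range_z" (420x560 float32, mm along the optical axis (not along the pixel's ray), 0 where there is no reading), "fov_y" (degrees; the focal length in pixels is half the picture's height over the tangent of half this angle, whatever the lens; pixels are square), "cx", "cy" (the principal point, pixels), "extrinsics" (4x4, takes a point from camera to world coordinates). Camera axes: x right, y down, z forward; pixel columns grow to the right and rows downward; lengths in mm; the calibration is good to about 2 mm. A picture is of the moment at which its call begins.
- manip.hand_in(): hands the job in; it is judged then, once.
The state is a dict: "t": time; "joints": joint angles; "joint_vel": joint speeds; "joint_efforts": joint torques, N m; "ee_pos": TCP position; "orientation": TCP orientation; "force": force on the tool from outside, world axes, zero at the start; "ft_torque": the same for the moment, N m; "gripper_width": opening from 0.0 (shut) to 1.0 (fully open); "gripper_force": force on a finger pad.
Only numpy, scipy, OpenCV 4.12 (cv2) and the standard library are available. Lean on these libraries where they do the work, as an engineer would, in place of code of your own. Each camera call takes 0.05 s, during which the arm holds its last target. There are 200 camera calls.

### The job

Load the blue strip-tube rack into the sealing press: keep it upright, white mat up, and push it in between the guides until it is fully home against the back stop. Then turn the T-handle clockwise, taking a fresh hold as often as needed, until rising resistance shows that the rack is firmly clamped, but do not overtighten it; let go and leave the other things on the bench where they are.

Things in the scene. Friction and masses are not known exactly. Their poses are not given: they have to be found in the camera images.
- press: Sealing press fixed to the bench. Origin: bench top, straight under the vertical screw axis; x points from the open mouth in to the back stop, z up. Flat bed 20 mm high, x -170 to +95, 96 wide (all mm). Stop face at x +45, column x 53 to 95. A rack that is home has its origin at x -45, y 0, z 20 and its outer end at x -135; gripped at its middle it cannot be taken in that far.
- mouth (a point): Middle of the guides' entry, on the bed top (20 mm above the bench), at x -50 mm in the press frame, same axes. Two guides, 20 mm high, run from here to the stop and leave a channel 54 mm wide; flared lead-ins reach 23 mm farther out, 90 mm wide outside. Lower a rack outside the handle's sweep (48 mm from the screw axis), then move it in; its nose up to 20 mm inside this point clears a grip at its middle.
- head: Blue overhanging head of the press, fixed, with the press's origin and axes: x -28 to +95, 50 wide, 100 to 127 mm above the bench, round collar to 135 mm on the screw axis. It carries T-handle, screw and a sprung rubber foot (44 x 36 mm) on the screw axis; the foot starts 4.5 to 11.5 mm above the mat of a rack on the bed, different each time and not measured.
- t_bar (a point): Middle of the T-handle's steel cross bar, on the screw axis, 180 mm above the bench. The bar lies level along this point's x axis, 14 mm thick, 95 mm long over its black end balls (19 mm); z up. A 14 mm stem runs down from it to the head. It turns about the vertical, does not rise or sink, and stays where it is left.
- screw (a point): The screw axis at the head's top (127 mm above the bench); press axes. Clockwise from above lowers the foot 15 mm a turn. Free turning takes about 0.20 N m; from contact it rises 0.07 to 0.09 N m per rad. Well clamped: 0.15 to 0.20 N m above free (63 to 84 N); 0.26 is too much. A stopped hand may feel friction reversed (-0.20 free): judge by the rise between like readings.
- rack: Blue strip-tube rack, a rigid block 180 mm long (x), 46 mm wide (y), the blue part 30 mm high with a white mat on top, 34 mm high in all; about 0.25 to 0.5 kg. Origin: centre of its underside; z up. Both ends are alike, so either may go in first.
- tip_box: Bystander: closed blue tip box with a red lid, 122 x 80 x 48 mm, origin at the centre of its underside. Not to be moved.
- bottle: Bystander: clear bottle with blue cap, 64 mm across, 125 mm high, origin at the centre of its underside. Not to be moved.
- beaker: Bystander: yellow plastic beaker, 84 mm across, 100 mm high, origin at the centre of its underside. Not to be moved.
Not all that is in view belongs to the job. There is more than one size of the rack; the one meant has the size given above.

How it is judged (in metres and radians):
On the way, in this order (a step that is already met when the one before it is completed fails the run):
1. the rack is upright on the bed, between the guides and fully home against the back stop (x of rack in the frame of press between -0.05 and -0.04 m and y of rack in the frame of press between -0.009 and 0.009 m and angle between the x axis of rack and the x axis of press, either way round below 0.12 rad and z of rack in the frame of press between 0.015 and 0.024 m and angle between rack's own z axis and vertical below 0.06 rad), for 0.2 s.
2. the foot clamps the rack, which is still home, with at least 40 N (all of step 1 and contact force between head and rack above 40 N), for 0.2 s.
At the end, for the whole second after the job is handed in: The rack lies upright on the bed between the guides, home within 5 mm of the back stop and square to it within 0.12 rad, at rest, and the foot presses on it with 40 to 110 N (all of step 2 and contact force between head and rack below 110 N and linear speed of rack below 0.01 m/s); the robot touches nothing.
It fails at once if the screw is overtightened (foot force above 110 N) (contact force between head and rack above 110 N).
It fails at once if the rack is tipped more than 0.5 rad (angle between rack's own z axis and vertical above 0.5 rad).
It fails at once if the tip_box is moved more than 30 mm (distance of tip_box from where it was at the start of the episode above 0.03 m).
It fails at once if the bottle is moved more than 30 mm (distance of bottle from where it was at the start of the episode above 0.03 m).
It fails at once if the beaker is moved more than 30 mm (distance of beaker from where it was at the start of the episode above 0.03 m).
It also fails if it takes over 72 s, if anything falls off the work surface, if the arm or the gripper's body presses on something with over 40 N, if the wrist force passes 120 N, or if a joint passes its speed limit or range.

## Working session

There is one attempt and no reset: what is moved stays moved. The work goes in short steps, Python scripts to look and compute and a shell command to move; the robot and the scene stay as the last step left them, time stands still between calls to the robot, and variables do not carry over. Pictures are saved under pics/ and viewed, at most 10 in all, crops included, and the job is handed in when it is done.

```bash
mkdir -p pics; ls
cat > h.py <<'E'
import numpy as np,cv2
from workcell import manip
from scipy.spatial.transform import Rotation as R
def grab(n):
    f=manip.grab_frame(n); h,w=f['color'].shape[:2]
    f['f']=h/2/np.tan(np.radians(f['fov_y'])/2); f['T']=np.array(f['extrinsics']); return f
def cloud(f):
    z=f['range_z']; v,u=np.indices(z.shape)
    p=np.stack([(u-f['cx'])/f['f']*z,(v-f['cy'])/f['f']*z,z],-1)
    return p@f['T'][:3,:3].T+f['T'][:3,3]
def ray(f,u,v,h):
    d=f['T'][:3,:3]@[(u-f['cx'])/f['f'],(v-f['cy'])/f['f'],1]; o=f['T'][:3,3]
    return o+d*(h-o[2])/d[2]
def proj(f,p):
    q=f['T'][:3,:3].T@(np.array(p)-f['T'][:3,3]); return q[:2]/q[2]*f['f']+[f['cx'],f['cy']]
E
python3 - <<'E'
from h import *
print(manip.read_state(),manip.finger_overhang)
a=grab('scene');b=grab('top')
for n,f in(('scene',a),('top',b)):
    cv2.imwrite(f'pics/{n}0.png',f['color']); print(n,f['f'],f['T'].round(2).tolist()); np.savez(f'{n}0.npz',**f)
E
```

```text
pics
{'t': 0.0, 'joints': array([-1.43411959e+00,  8.79963662e-02,  1.37227902e+00, -1.44412678e-05,
        1.68357986e+00, -1.03114138e-01]), 'joint_vel': array([ 1.33816958e-05, -1.04068539e-03,  2.84728148e-04, -3.19809156e-04,
       -1.05022503e-03,  1.57115019e-03]), 'joint_efforts': array([-1.78853006e-03, -3.51861262e+01, -3.13274717e+01, -1.71489251e-04,
        1.08100357e-02,  1.18366628e-05]), 'ee_pos': array([ 130.53740404, -533.75396384,  221.40396528]), 'orientation': array([-3.13934060e+00, -2.18614953e-04,  2.39789020e-01]), 'force': array([0.39070879, 0.85011094, 0.77919872]), 'ft_torque': array([ 0.00325494, -0.03510832,  0.02284996]), 'gripper_force': 0.0, 'gripper_width': 0.9992965370532289} 19.0
scene 435.65611096571325 [[0.07, 0.8, -0.6, 1109.0], [1.0, -0.05, 0.06, 9.83], [0.02, -0.6, -0.8, 1005.02], [0.0, 0.0, 0.0, 1.0]]
top 480.89621756593124 [[0.0, -1.0, 0.04, 373.72], [-1.0, -0.0, -0.01, 72.91], [0.01, -0.04, -1.0, 1640.62], [0.0, 0.0, 0.0, 1.0]]
```

View pics/scene0.png

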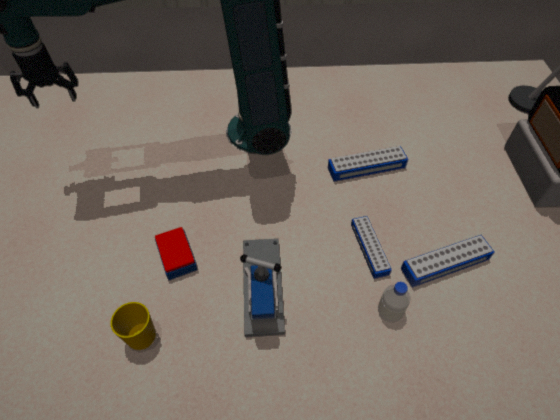

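View pics/top0.png

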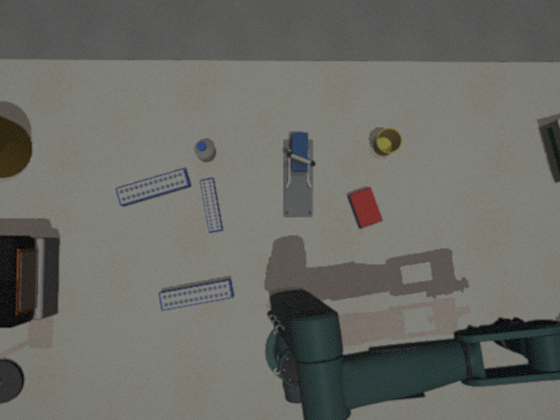

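The scene shows three white-topped blue racks: top-view pixels (153,187), (211,205) and (196,293). The press is at (299,160) with its mouth towards the robot, the tip box at (365,207), the beaker at (386,141) and the bottle at (204,149). I'll measure the rack sizes and the press next.

Run:
```python
from h import *
for n in('top','scene'):
    f=dict(np.load(n+'0.npz')); P=cloud(f); hsv=cv2.cvtColor(f['color'],cv2.COLOR_BGR2HSV)
    m=((hsv[...,0]>100)&(hsv[...,0]<130)&(hsv[...,1]>110)).astype(np.uint8)
    m=cv2.morphologyEx(m,cv2.MORPH_CLOSE,np.ones((5,5)))
    cs,_=cv2.findContours(m,cv2.RETR_EXTERNAL,cv2.CHAIN_APPROX_NONE)
    for c in cs:
        if cv2.contourArea(c)<60: continue
        mm=cv2.drawContours(np.zeros_like(m),[c],-1,1,-1)>0
        z=P[mm][:,2]; h=np.percentile(z,80)
        q=np.array([ray(f,u,v,h)[:2] for u,v in c[:,0]],np.float32)
        if n=='scene':
            pp=P[mm]; q=pp[abs(pp[:,2]-h)<4][:,:2].astype(np.float32)
        r=cv2.minAreaRect(q); 
        print(n,c.mean((0,1)).round(),'h',h.round(1),np.round(r[0],1),np.round(r[1],1),round(r[2],1))
    # bed grey: height ~20 near press
    for lo,hi,nm in((15,26,'bed'),(95,130,'head'),(150,200,'bar')):
        k=(P[...,2]>lo)&(P[...,2]<hi)&(P[...,0]>400)&(P[...,0]<800)&(P[...,1]>-80)&(P[...,1]<120)
        q=P[k]; 
        if len(q)>10:print(n,nm,len(q),q.mean(0).round(1),[np.round(x,1) for x in cv2.minAreaRect(q[:,:2].astype(np.float32))])
    if n=='top':
        for nm,k in(('red',((hsv[...,0]<8)|(hsv[...,0]>172))&(hsv[...,1]>150)),):
            print(nm,P[k&(P[...,2]>30)].mean(0))
```

```text
top [300. 144.] h 130.1 [670.9  -4.5] [44.4 76.5] 90.0
top bed 1243 [547.6  -2.5  20.4] [array([582.2,  -5.3]), array([262.8,  92.2]), np.float64(0.1)]
top head 412 [660.5  -6.5 124.6] [array([652.9,  -5.3]), array([ 50.8, 123.2]), np.float64(90.0)]
top bar 149 [618.9  -5.4 185.5] [array([619.5,  -5.1]), array([91.5, 17.3]), np.float64(70.3)]
red [ 470.35086037 -196.41202967   63.13855825]
scene [261. 290.] h 128.1 [656.7  -6.3] [ 48.7 123.1] 88.9
scene [181. 271.] h 32.2 [ 539.1 -211.1] [ 7.2 75.7] 19.9
scene [438. 270.] h 42.7 [578.9 481.3] [ 57.  240.6] 3.5
scene [368. 253.] h 29.0 [501.3 268. ] [177.4  42.5] 24.3
scene [364. 169.] h 37.6 [219.3 332. ] [242.1  54.3] 88.6
scene [41. 69.] h 386.3 [ 156.5 -514.8] [17.  59.4] 33.6
scene [27. 26.] h 480.8 [ 144.6 -500. ] [4.3 6.3] 48.3
scene [256.  22.] h 520.4 [215.4   9. ] [ 5.6 34.2] 6.7
scene bed 1545 [570.   -5.3  19.8] [array([585.1,  -6.5]), array([268.5,  95.8]), np.float64(0.1)]
scene head 1027 [676.2  -6.7 123.6] [array([657.4,  -4.7]), array([ 53.7, 123.9]), np.float64(87.9)]
scene bar 318 [625.2  -6.4 183. ] [array([623.8,  -6.3]), array([93.6, 16.7]), np.float64(68.7)]
```

Run:
```python
from h import *
f=dict(np.load('top0.npz')); P=cloud(f)
for u,v in((153,187),(211,205),(196,293)):
    m=((P[...,2]>18)&(P[...,2]<60)).astype(np.uint8); n,l=cv2.connectedComponents(m)
    k=l==l[v,u]; q=P[k]; print(u,v,k.sum(),np.percentile(q[:,2],[20,50,80]).round(1),q.mean(0).round(1),[np.round(x,1) for x in cv2.minAreaRect(q[:,:2].astype(np.float32))])
# white mask
w=(f['color'].min(2)>0)
s=dict(np.load('scene0.npz')); Q=cloud(s)
for u,v in((371,246),(448,257),(368,160)):
    print(u,v,Q[v,u].round(1))
m=((Q[...,2]>30)&(Q[...,2]<40)).astype(np.uint8);n,l=cv2.connectedComponents(m);k=l==l[246,371];q=Q[k];print(k.sum(),q.mean(0),cv2.minAreaRect(q[:,:2].astype(np.float32)))
# press yaw: bed long sides
k=(P[...,2]>15)&(P[...,2]<26)&(P[...,0]>450)&(P[...,0]<600)&(abs(P[...,1]+5)<70)
q=P[k]
for lo in range(455,600,15):
    g=q[(q[:,0]>=lo)&(q[:,0]<lo+15)]; print(lo,g[:,1].min().round(1),g[:,1].max().round(1))
c=[s['color'][190:300,330:510],f['color'][150:250,100:260]]
cv2.imwrite('pics/crop1.png',cv2.resize(c[0],None,fx=4,fy=4,interpolation=cv2.INTER_CUBIC))
```

```text
153 187 1407 [40.5 44.6 48.1] [546.4 479.9  43.7] [array([548.7, 482. ]), array([ 64.9, 241.9]), np.float64(16.7)]
211 205 757 [30.1 33.5 37. ] [487.6 286.8  33.3] [array([488.6, 287.8]), array([180.2,  47.5]), np.float64(10.1)]
196 293 1411 [41.3 45.3 48.8] [191.7 332.7  44.7] [array([190.2, 334.8]), array([ 62.4, 242.6]), np.float64(10.4)]
371 246 [501.7 285.2  31.6]
448 257 [557.1 473.4  46.5]
368 160 [201.5 330.3  44.5]
815 [495.33128285 287.02536418  33.30082109] ((491.79705810546875, 286.25408935546875), (177.3719024658203, 44.999229431152344), 10.723119735717773)
455 -50.5 40.5
470 -50.8 40.6
485 -50.8 40.6
500 -51.0 40.7
515 -50.9 40.7
530 -51.0 40.7
545 -51.0 40.7
560 -51.1 40.7
575 -51.2 40.7
590 -50.7 40.7
```

View pics/crop1.png

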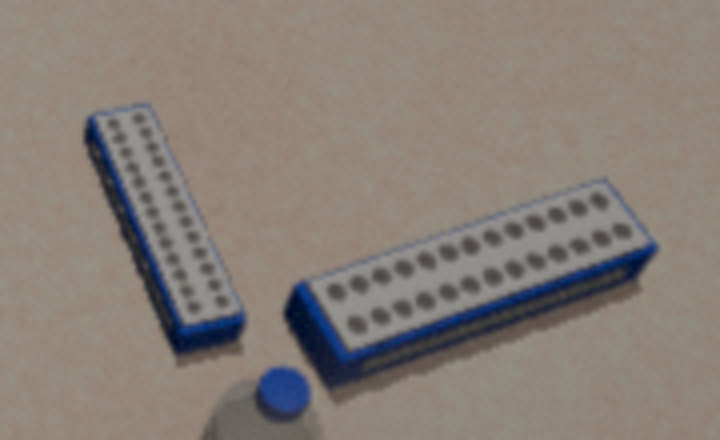

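Choice: of the three (top pixels (153,187), 242x63; (211,205), 180x47x34; (196,293), 242x62), only the one at (211,205), scene (371,246), has the given size. The crop shows it as the narrower rack, left of the big one. It lies at about (490,287) with yaw about 10.4°. The press screw axis is at about (621,-5.5), yaw about 0, and the bar is at about 70°.

```bash
python3 -m inch '{"translation":[[30.2,-39.6,0],[30.2,-39.6,0],[30.2,-39.6,0],[30.2,-39.6,0],[30.2,-39.6,0],[30.2,-39.6,0],[30.2,-39.6,0],[30.2,-39.6,0],[30.2,-39.6,0],[30.2,-39.6,0],[30.2,-39.6,0],[30.2,-39.6,0],[30.2,-39.6,0],[30.2,-39.6,0],[30.2,-39.6,0],[30.2,-39.6,0],[30.2,-39.6,0],[30.2,-39.6,0]],"rot":[[0,0,0],[0,0,0],[0,0,0],[0,0,0],[0,0,0],[0,0,0],[0,0,0],[0,0,0],[0,0,0],[0,0,0],[0,0,0],[0,0,0],[0,0,0],[0,0,0],[0,0,0],[0,0,0],[0,0,0],[0,0,3.4]],"jaw":[85,85,85,85,85,85,85,85,85,85,85,85,85,85,85,85,85,85]}'
python3 - <<'E'
from h import *
f=grab('wrist'); np.savez('w1.npz',**f); cv2.imwrite('pics/w1.png',f['color'])
print(manip.read_state()['joints'],manip.read_state()['ee_pos'],manip.read_state()['orientation'])
P=cloud(f); m=((P[...,2]>27)&(P[...,2]<60)).astype(np.uint8); n,l,st,ce=cv2.connectedComponentsWithStats(m)
for i in range(1,n):
    if st[i,4]>800:
        q=P[l==i]; print(st[i],np.median(q[:,2]),[np.round(x,1) for x in cv2.minAreaRect(q[:,:2].astype(np.float32))])
E
```

```text
t: 2.35
ee_pos: [489.6, 288.7, 221.8]
orientation: [3.141, 0.001, 0.179]
force: [1.2, -0.0, 0.9]
gripper_width: 0.993
gripper_force: 0.0
[0.43797183 0.13654686 1.3214629  0.00410001 1.682927   1.82791482] [490.98136979 293.92856338 220.11463083] [-3.13748559e+00  4.00746254e-04  1.81314273e-01]
[    0    64   232    87 13834] 45.530058405413286 [array([548.5, 480.9]), array([ 62.2, 241.3]), np.float64(16.8)]
[ 498   64   62  122 1921] 38.11138723845562 [array([612.1,  25.5]), array([ 16.6, 131.8]), np.float64(86.1)]
[ 262  113   42  147 5616] 34.08153585080245 [array([489., 287.]), array([179. ,  46.1]), np.float64(10.5)]
```

Wrist view, measured but not viewed: rack at (489,287), yaw 10.5°, 179x46 at height 34.

```bash
python3 -m inch '{"translation":[[-3.2,6.5,40],[0,0,45],[0,0,45],[0,0,0],[0,0,0]],"rot":[[0,0,0],[0,0,0],[0,0,0],[0,0,0],[0,0,0]],"jaw":[85,85,85,85,85]}'
python3 - <<'E'
from h import *
s=manip.read_state();print(s['ee_pos'],s['orientation'],s['force'])
E
```

```text
t: 3.02
ee_pos: [488.3, 280.5, 94.2]
orientation: [-3.141, -0.002, 0.18]
force: [-0.5, -0.5, 0.5]
gripper_width: 0.999
gripper_force: 0.0
[488.25450227 280.52157228  94.20689893] [-3.14117075e+00 -2.13332586e-03  1.80440044e-01] [-0.53613027 -0.49742145  0.50750812]
```

```bash
python3 -m inch '{"translation":[[2,-6.4,0],[0,0,30],[0,0,25],[0,0,14],[0,0,0],[0,0,0],[0,0,0],[0,0,0],[0,0,0],[0,0,0],[0,0,0],[0,0,0]],"rot":[[0,0,0],[0,0,0],[0,0,0],[0,0,0],[0,0,0],[0,0,0],[0,0,0],[0,0,0],[0,0,0],[0,0,0],[0,0,0],[0,0,0]],"jaw":[85,85,85,85,85,85,40,40,40,40,40,40]}'
python3 - <<'E'
from h import *
s=manip.read_state();print(s['ee_pos'],s['orientation'],s['force'],s['gripper_width'],s['gripper_force'])
E
```

```text
t: 4.53
ee_pos: [488.2, 287.0, 23.6]
orientation: [-3.142, -0.0, 0.181]
force: [-0.5, 0.5, -0.1]
gripper_width: 0.467
gripper_force: 0.2
[488.22420302 286.98957148  23.58261506] [-3.14155405e+00 -5.55337932e-05  1.80513993e-01] [-0.48682529  0.48473184 -0.09250492] 0.4670044167504589 0.1536680432036519
```

```bash
python3 -m inch '{"translation":[[0,0,0],[0,0,0],[0,0,0],[0,0,0]],"rot":[[0,0,0],[0,0,0],[0,0,0],[0,0,0]],"jaw":[20,20,20,20]}'
python3 - <<'E'
from h import *
f=grab('wrist'); np.savez('w2.npz',**f); cv2.imwrite('pics/w2.png',f['color'])
E
```

```text
t: 5.03
ee_pos: [489.6, 287.3, 25.5]
orientation: [-3.141, -0.003, 0.18]
force: [-0.6, -0.6, 4.8]
gripper_width: 0.239
gripper_force: 2.9
```

View pics/w2.png

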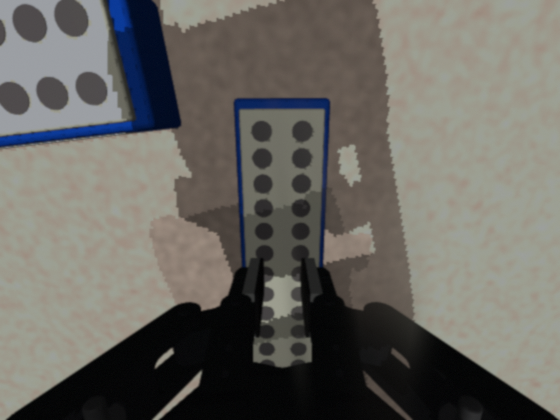

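The rack is straight under the gripper at pixels (240-328, 100-360), and the fingers at (255,290) and (312,290) appear to lie over the mat instead of outside it. I'll check heights.

Run:
```python
from h import *
s=manip.read_state();print(s)
f=dict(np.load('w2.npz'));P=cloud(f)
for u,v in((284,120),(281,190),(282,250),(281,300),(281,350),(255,270),(255,290),(309,270),(309,290),(312,300),(450,150),(60,50)): print(u,v,P[v,u].round(1),f['range_z'][v,u])
print(f['T'].round(3))
g=grab('top');Q=cloud(g); np.savez('top1.npz',**g)
k=(abs(Q[...,0]-489)<110)&(abs(Q[...,1]-287)<60)&(Q[...,2]>25)&(Q[...,2]<60); print(k.sum(),Q[k].mean(0))
```

```text
{'t': 5.075, 'joints': array([ 4.31060707e-01,  2.43669010e-01,  1.59487720e+00, -5.30512925e-04,
        1.29967566e+00,  1.82157521e+00]), 'joint_vel': array([ 0.00081952,  0.00076789, -0.00018759,  0.00109876, -0.00010873,
        0.00083151]), 'joint_efforts': array([ 1.72259496e-01, -3.55196857e+01, -2.57237935e+01,  1.10332109e-01,
       -1.53627489e-01, -2.99244879e-03]), 'ee_pos': array([489.55753565, 287.26146963,  25.49807422]), 'orientation': array([-3.14125178, -0.00339227,  0.18042246]), 'force': array([-0.12781249, -0.14902156,  5.63828764]), 'ft_torque': array([-0.09024208,  0.04379294, -0.01193393]), 'gripper_force': 2.8718009451404214, 'gripper_width': 0.23416436607542954}
284 120 [568.  300.2  34. ] 136.08627
281 190 [535.  295.6  33.5] 146.59456
282 250 [503.1 289.2  34. ] 155.88577
281 300 [473.1 284.3  34.3] 164.68837
281 350 [438.8 278.   34. ] 175.5197
255 270 [498.6 301.5  52.2] 139.15578
255 290 [498.  300.   68.2] 124.15512
309 270 [503.2 276.2  52.1] 139.29271
309 290 [502.4 277.5  68.7] 123.57677
312 300 [499.2 275.8  70.9] 122.59213
450 150 [5.696e+02 2.002e+02 1.000e-01] 173.43808
60 50 [577.7 392.5  46.6] 116.10724
[[ 1.81000e-01 -9.38000e-01 -2.96000e-01  5.66075e+02]
 [-9.84000e-01 -1.72000e-01 -5.50000e-02  3.00897e+02]
 [ 1.00000e-03  3.01000e-01 -9.54000e-01  1.77237e+02]
 [ 0.00000e+00  0.00000e+00  0.00000e+00  1.00000e+00]]
255 [433.37149485 278.20162335  33.82691106]
```

Run:
```python
from h import *
f=dict(np.load('w2.npz'));P=cloud(f);print('tcp px',proj(f,[489.6,287.3,25.5]))
for u in (248,252,256,260,264): print(u,[(v,P[v,u].round(0).tolist()) for v in range(252,300,6)])
c=f['color'][220:330,200:360]; cv2.imwrite('pics/w2c.png',cv2.resize(c,None,fx=5,fy=5)[:, :])
```

```text
tcp px [281.04634953 265.78964963]
248 [(252, [499.0, 307.0, 34.0]), (258, [495.0, 306.0, 34.0]), (264, [492.0, 306.0, 35.0]), (270, [498.0, 305.0, 52.0]), (276, [498.0, 304.0, 58.0]), (282, [498.0, 304.0, 63.0]), (288, [498.0, 303.0, 68.0]), (294, [497.0, 303.0, 71.0])]
252 [(252, [499.0, 305.0, 34.0]), (258, [498.0, 304.0, 38.0]), (264, [498.0, 303.0, 45.0]), (270, [498.0, 303.0, 51.0]), (276, [498.0, 302.0, 57.0]), (282, [499.0, 302.0, 63.0]), (288, [498.0, 301.0, 67.0]), (294, [498.0, 301.0, 71.0])]
256 [(252, [499.0, 303.0, 33.0]), (258, [498.0, 302.0, 39.0]), (264, [498.0, 302.0, 45.0]), (270, [498.0, 301.0, 51.0]), (276, [498.0, 301.0, 57.0]), (282, [498.0, 300.0, 63.0]), (288, [499.0, 300.0, 68.0]), (294, [499.0, 299.0, 72.0])]
260 [(252, [501.0, 301.0, 35.0]), (258, [498.0, 300.0, 38.0]), (264, [499.0, 300.0, 45.0]), (270, [499.0, 299.0, 53.0]), (276, [497.0, 299.0, 55.0]), (282, [495.0, 298.0, 56.0]), (288, [493.0, 298.0, 57.0]), (294, [490.0, 297.0, 58.0])]
264 [(252, [500.0, 298.0, 34.0]), (258, [497.0, 298.0, 35.0]), (264, [493.0, 297.0, 34.0]), (270, [490.0, 297.0, 35.0]), (276, [487.0, 296.0, 35.0]), (282, [483.0, 296.0, 35.0]), (288, [479.0, 295.0, 34.0]), (294, [475.0, 294.0, 34.0])]
```

View pics/w2c.png

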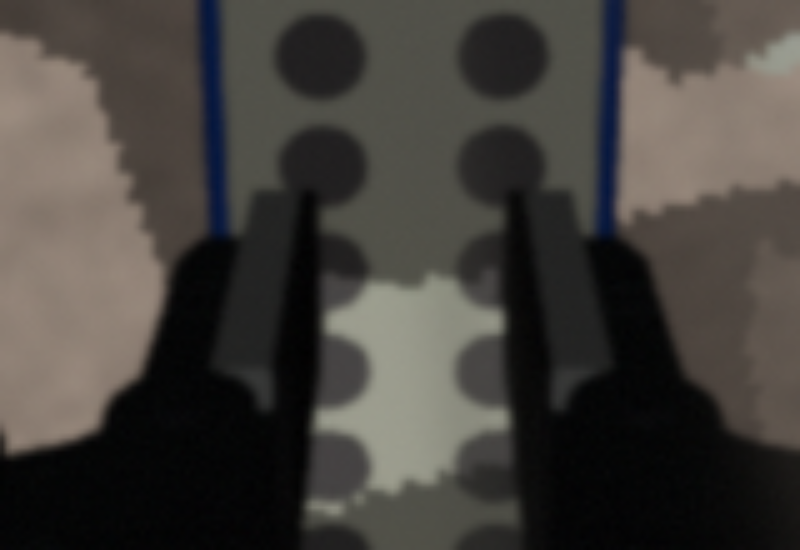

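The crop shows both fingertips resting on the mat (z 34) at 20 mm opening while the reported z is 25.5, so the real fingers end about 28 mm higher than the nominal geometry says. I'll open, lift a little and go about 30 mm lower.

```bash
python3 -m inch '{"translation":[[0,0,-8],[0,0,-4],[0,0,0],[0,0,0],[0,0,0],[0,0,0],[0,0,0],[0,0,10],[0,0,10],[0,0,10],[0,0,8],[0,0,0],[0,0,0]],"rot":[[0,0,0],[0,0,0],[0,0,0],[0,0,0],[0,0,0],[0,0,0],[0,0,0],[0,0,0],[0,0,0],[0,0,0],[0,0,0],[0,0,0],[0,0,0]],"jaw":[85,85,85,85,85,85,85,85,85,85,85,85,85]}'
python3 - <<'E'
from h import *
f=grab('wrist'); np.savez('w3.npz',**f); cv2.imwrite('pics/w3.png',f['color'])
E
```

```text
t: 6.75
ee_pos: [488.5, 287.0, -2.2]
orientation: [-3.142, -0.0, 0.18]
force: [-0.0, 0.0, 1.0]
gripper_width: 0.995
gripper_force: 0.0
```

View pics/w3.png

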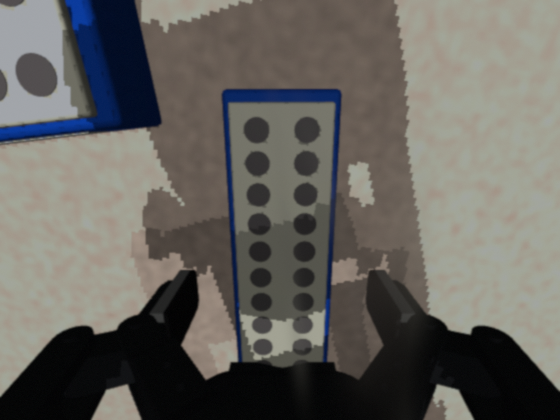

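The fingers now straddle the rack, with tips at pixels (188,272) and (378,272) on either side of it and the rack undisturbed. I'll get the tip height and then close.

```bash
python3 - <<'E'
from h import *
f=dict(np.load('w3.npz'));P=cloud(f)
for u in(187,191,380): print(u,[(v,P[v,u].round(0).tolist()) for v in range(266,300,5)])
E
python3 -m inch '{"translation":[[0,0,4],[0,0,0],[0,0,0],[0,0,0],[0,0,0],[0,0,0],[0,0,0],[0,0,0]],"rot":[[0,0,0],[0,0,0],[0,0,0],[0,0,0],[0,0,0],[0,0,0],[0,0,0],[0,0,0]],"jaw":[85,55,40,30,30,30,30,30]}'
```

```text
187 [(266, [481.0, 339.0, 2.0]), (271, [491.0, 333.0, 25.0]), (276, [492.0, 331.0, 30.0]), (281, [492.0, 330.0, 34.0]), (286, [489.0, 330.0, 33.0]), (291, [487.0, 330.0, 34.0]), (296, [485.0, 329.0, 35.0])]
191 [(266, [480.0, 337.0, -0.0]), (271, [492.0, 331.0, 25.0]), (276, [490.0, 330.0, 27.0]), (281, [488.0, 330.0, 28.0]), (286, [486.0, 330.0, 28.0]), (291, [483.0, 329.0, 28.0]), (296, [481.0, 329.0, 29.0])]
380 [(266, [500.0, 232.0, -0.0]), (271, [508.0, 242.0, 24.0]), (276, [508.0, 244.0, 29.0]), (281, [507.0, 245.0, 34.0]), (286, [507.0, 247.0, 38.0]), (291, [505.0, 247.0, 39.0]), (296, [503.0, 246.0, 40.0])]
t: 7.8
ee_pos: [488.5, 287.1, -6.1]
orientation: [-3.141, -0.001, 0.18]
force: [0.5, 0.8, 2.5]
gripper_width: 0.525
gripper_force: 65.7
```

```bash
python3 -m inch '{"translation":[[0,0,-10],[0,0,-25],[0,0,-30],[-5.8,17,0],[-11.8,35,0],[-11.8,35,0],[-11.8,35,0],[-11.8,35,0],[-11.8,35,0],[-11.8,35,0],[-11.8,35,0],[-5.8,18,0],[0,0,0],[0,0,0],[0,0,0],[0,0,0],[0,0,0]],"rot":[[0,0,0],[0,0,0],[0,0,0],[0,0,0],[0,0,0],[0,0,0],[0,0,0],[0,0,0],[0,0,0],[0,0,0],[0,0,0],[0,0,0],[0,0,5.2],[0,0,5.1],[0,0,0],[0,0,0],[0,0,0]],"jaw":[30,30,30,30,30,30,30,30,30,30,30,30,30,30,30,30,30]}'
python3 - <<'E'
from h import *
print(manip.read_state()['joints'])
f=grab('wrist'); np.savez('w4.npz',**f); cv2.imwrite('pics/w4.png',f['color'])
P=cloud(f)
m=((P[...,2]>82)&(P[...,2]<100)&(P[...,0]<560)&(abs(P[...,1]+5)<40)).astype(np.uint8); q=P[m>0]
print('rack',len(q),q.max(0),q.min(0))
for lo in range(470,560,15):
    g=q[(q[:,0]>=lo)&(q[:,0]<lo+15)]
    if len(g): print(lo,g.min(0).round(1),g.max(0).round(1))
E
```

```text
t: 9.93
ee_pos: [445.3, -5.5, 58.1]
orientation: [3.141, 0.001, 0.001]
force: [0.6, -0.0, -4.2]
gripper_width: 0.526
gripper_force: 65.1
[-1.39658397e-01 -5.08324910e-02  1.84604470e+00 -2.48975076e-04
  1.34732841e+00  1.42979554e+00]
rack 30902 [536.40471454  30.50491752  99.99992977] [411.60666323 -41.8598057   82.0422026 ]
470 [470.  -28.6  91.8] [485.   17.5 100. ]
485 [485.  -28.7  91.4] [500.   17.6 100. ]
500 [500.  -28.5  91.9] [514.9  17.6 100. ]
515 [515.  -28.7  90.8] [530.   17.9 100. ]
530 [530.  -28.4  91. ] [536.4  17.7 100. ]
```

View pics/w4.png

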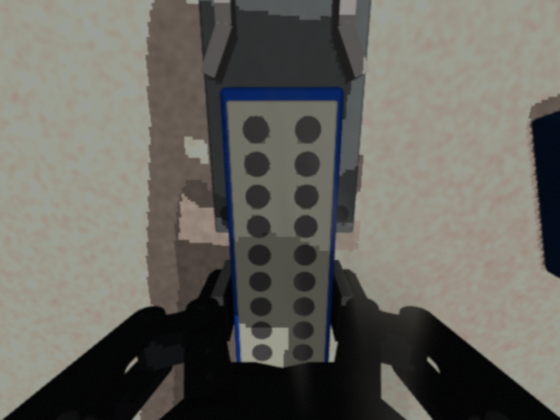

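The rack is held square, its nose edge at row 93 (columns 222-342). Ahead of it are the bed and the flared lead-ins at (218,50) and (350,50). Now the guide centreline and yaw.

Run:
```python
from h import *
f=dict(np.load('w4.npz'));P=cloud(f);Z=P[...,2]
def prof(lo,hi,a,b,st=12):
    k=(Z>lo)&(Z<hi)&(P[...,0]>a)&(P[...,0]<b)&(abs(P[...,1]+5)<60);q=P[k]
    for x in range(a,b,st):
        g=q[(q[:,0]>=x)&(q[:,0]<x+st)]
        if len(g)>10:
            y=g[:,1]; L=y[y<-6];Rr=y[y>-5]
            print(x,len(g),y.min().round(1),y.max().round(1),'inner',L.max().round(1) if len(L) else 0,Rr.min().round(1) if len(Rr) else 0,g[:,2].mean().round(1))
print('bed');prof(14,26,450,560,15);print('guide');prof(34,46,540,640,8)
k=(Z>91)&(Z<101)&(P[...,0]>460)&(P[...,0]<540)&(abs(P[...,1]+5)<20); q=P[k];print('top',np.polyfit(q[:,0],q[:,2],1),q[:,2].mean())
```

```text
bed
450 541 -54.8 41.0 inner -41.9 31.3 20.6
465 686 -55.0 41.2 inner -42.3 31.0 20.7
480 711 -55.0 41.2 inner -42.5 31.7 20.1
495 774 -54.9 41.0 inner -42.4 31.7 20.2
510 823 -54.9 41.2 inner -42.2 31.8 20.2
525 890 -54.9 41.3 inner -42.3 31.8 20.2
540 3082 -55.1 41.1 inner -6.3 -4.6 20.3
555 1133 -53.8 41.2 inner -6.3 -4.6 20.4
guide
540 58 -47.6 34.0 inner -42.9 29.1 39.0
548 666 -51.0 37.4 inner -39.5 25.9 39.7
556 709 -48.1 34.4 inner -35.8 22.3 39.7
564 710 -44.4 30.7 inner -33.2 19.8 39.8
572 672 -41.8 28.5 inner -33.6 20.1 39.9
580 128 -41.7 28.1 inner -33.6 20.1 39.5
top [-2.41364318e-02  1.10202036e+02] 98.09241986929892
```

```bash
python3 -m inch '{"translation":[[0,1.3,10],[0,0,15],[0,0,12],[0,0,5],[0,0,0],[8,0,0],[12,0,0],[12,0,0],[10,0,0],[4,0,0],[0,0,0],[0,0,0]],"rot":[[0,0,0],[0,0,0],[0,0,0],[0,0,0],[0,0,0],[0,0,0],[0,0,0],[0,0,0],[0,0,0],[0,0,0],[0,0,0],[0,0,0]],"jaw":[30,30,30,30,30,30,30,30,30,30,30,30]}'
```

```text
t: 11.48
ee_pos: [491.3, -6.7, 16.4]
orientation: [-3.142, 0.001, 0.001]
force: [-0.8, 0.7, -4.1]
gripper_width: 0.53
gripper_force: 65.1
```

```bash
python3 -m inch '{"translation":[[0,0,1.5],[0,0,0],[0,0,0],[0,0,0],[0,0,0],[0,0,0],[-15,0,0],[-25,0,0],[-20,0,0],[-4,0,0],[0,0,0],[0,0,0]],"rot":[[0,0,0],[0,0,0],[0,0,0],[0,0,0],[0,0,0],[0,0,0],[0,0,0],[0,0,0],[0,0,0],[0,0,0],[0,0,0],[0,0,0]],"jaw":[30,30,75,75,75,75,75,75,75,75,75,75]}'
python3 - <<'E'
from h import *
f=grab('wrist'); np.savez('w5.npz',**f); cv2.imwrite('pics/w5.png',f['color'])
P=cloud(f);Z=P[...,2]
k=(Z>48)&(Z<62)&(P[...,0]>440)&(P[...,0]<590)&(abs(P[...,1]+6)<26); q=P[k]
print('nose',q[:,0].max(),q.mean(0),np.polyfit(q[:,0],q[:,2],1))
for x in range(440,590,20):
    g=q[(q[:,0]>=x)&(q[:,0]<x+20)]
    if len(g): print(x,g[:,1].min().round(1),g[:,1].max().round(1))
E
```

```text
t: 12.98
ee_pos: [428.5, -6.9, 15.4]
orientation: [3.141, -0.001, 0.001]
force: [0.7, -0.3, -0.2]
gripper_width: 0.876
gripper_force: 0.0
nose 546.8614709495924 [500.15625391  -6.82341185  53.84702349] [6.01631201e-05 5.38169325e+01]
440 -29.9 16.0
460 -30.0 16.1
480 -29.9 16.1
500 -29.7 16.2
520 -29.7 16.4
540 -29.6 16.4
```

```bash
python3 -m inch '{"translation":[[0,0,0],[0,0,0],[0,0,0],[0,0,0],[0,0,0],[6,0,0],[12,0,0],[12,0,0],[12,0,0],[12,0,0],[10,0,0],[5,0,0],[0,0,0]],"rot":[[0,0,0],[0,0,0],[0,0,0],[0,0,0],[0,0,0],[0,0,0],[0,0,0],[0,0,0],[0,0,0],[0,0,0],[0,0,0],[0,0,0],[0,0,0]],"jaw":[50,30,30,30,30,30,30,30,30,30,30,30,30]}'
```

```text
t: 14.65
ee_pos: [495.6, -6.7, 15.4]
orientation: [-3.142, 0.003, 0.001]
force: [-5.9, 0.4, 6.5]
gripper_width: 0.526
gripper_force: 62.8
```

```bash
python3 -m inch '{"translation":[[4,0,0],[4,0,0],[3,0,0],[0,0,0],[0,0,0]],"rot":[[0,0,0],[0,0,0],[0,0,0],[0,0,0],[0,0,0]],"jaw":[30,30,30,30,30]}';python3 -m inch '{"translation":[[2,0,0],[1,0,0],[0,0,0]],"rot":[[0,0,0],[0,0,0],[0,0,0]],"jaw":[30,30,30]}';python3 -m inch '{"translation":[[2,0,0],[0,0,0]],"rot":[[0,0,0],[0,0,0]],"jaw":[30,30]}'
```

```text
t: 15.28
ee_pos: [506.1, -6.6, 15.4]
orientation: [-3.142, 0.004, 0.001]
force: [-5.7, 0.3, 7.1]
gripper_width: 0.524
gripper_force: 62.8
t: 15.65
ee_pos: [508.6, -6.6, 15.4]
orientation: [-3.142, 0.005, 0.001]
force: [-9.3, 0.2, 7.9]
gripper_width: 0.527
gripper_force: 63.0
t: 15.9
ee_pos: [510.9, -6.6, 15.4]
orientation: [-3.142, 0.005, 0.001]
force: [-7.5, -0.0, 8.8]
gripper_width: 0.528
gripper_force: 62.7
```

```bash
for i in 1 2; do :; done; python3 -m inch '{"translation":[[1.5,0,0],[0,0,0]],"rot":[[0,0,0],[0,0,0]],"jaw":[30,30]}';python3 -m inch '{"translation":[[1.5,0,0],[0,0,0]],"rot":[[0,0,0],[0,0,0]],"jaw":[30,30]}'
python3 - <<'E'
from h import *
f=grab('top');P=cloud(f);np.savez('top2.npz',**f)
Z=P[...,2];k=(Z>46)&(Z<64)&(abs(P[...,1]+6)<18)&(P[...,0]<640)&(P[...,0]>440);q=P[k];print(len(q),q[:,0].min() if len(q) else 0)
f=grab('scene');cv2.imwrite('pics/s2.png',f['color']);np.savez('s2.npz',**f)
E
```

```text
t: 16.15
ee_pos: [511.3, -6.6, 15.4]
orientation: [-3.142, 0.007, 0.001]
force: [-10.5, 1.0, 11.0]
gripper_width: 0.526
gripper_force: 63.2
t: 16.4
ee_pos: [511.2, -6.6, 15.3]
orientation: [-3.142, 0.011, 0.001]
force: [-14.9, -0.3, 14.9]
gripper_width: 0.526
gripper_force: 63.7
3 486.1294455987048
```

Home: the push stops at 511.2, which puts the rack centre at 574 against an expected 574. I'll release, back off, rise and look.

```bash
python3 -m inch '{"translation":[[0,0,0],[0,0,0],[0,0,0],[0,0,0],[-20,0,0],[-30,0,0],[-10,0,-30],[0,0,-50],[0,0,-55],[0,0,-55],[0,0,-25],[0,0,0],[0,0,0]],"rot":[[0,0,0],[0,0,0],[0,0,0],[0,0,0],[0,0,0],[0,0,0],[0,0,0],[0,0,0],[0,0,0],[0,0,0],[0,0,0],[0,0,0],[0,0,0]],"jaw":[75,75,75,75,75,75,75,75,75,75,75,60,60]}'
python3 - <<'E'
from h import *
print(manip.read_state()['joints'])
f=grab('wrist'); np.savez('w6.npz',**f); cv2.imwrite('pics/w6.png',f['color'])
P=cloud(f);Z=P[...,2]
k=(Z>50)&(Z<58)&(P[...,0]>440)&(P[...,0]<620)&(abs(P[...,1]+6)<30); q=P[k]
print('rack',len(q),q.min(0),q.max(0))
for x in range(480,600,20):
    g=q[(q[:,0]>=x)&(q[:,0]<x+20)]
    if len(g): print(x,g.min(0).round(1),g.max(0).round(1))
k=(Z>160)&(Z<200)&(P[...,0]>560); q=P[k]; print('bar',q[:,2].max(),[np.round(x,1) for x in cv2.minAreaRect(q[:,:2].astype(np.float32))])
E
```

```text
t: 18.12
ee_pos: [455.1, -6.6, 228.3]
orientation: [-3.141, 0.003, 0.001]
force: [-0.6, -0.0, -0.3]
gripper_width: 0.703
gripper_force: 0.0
[-1.39182502e-01 -1.24968280e-01  1.56825320e+00 -1.14991750e-04
  1.70113927e+00  1.43090729e+00]
rack 4566 [486.85650605 -29.16141517  50.00024494] [603.13941142  16.28569602  56.80129009]
480 [486.9 -28.4  50. ] [499.7  15.2  56.6]
500 [500.4 -29.   50. ] [519.6  15.8  56.6]
520 [520.5 -28.7  50. ] [539.9  15.6  56.6]
540 [540.8 -29.2  50. ] [559.7  16.2  56.3]
560 [560.2 -28.9  50. ] [580.   15.8  56.7]
580 [580.  -28.4  50. ] [599.9  16.3  56.8]
bar 187.10411753924882 [array([599.3, -41.8]), array([14.2,  3.7]), np.float64(88.2)]
```

View pics/w6.png

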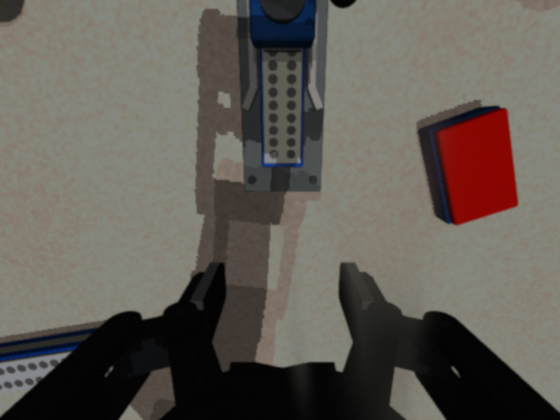

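The rack is on the bed between the guides, its outer end at row 165 and the bed edge at row 190. The head is at (283,30), with one T-bar ball at (343,0). Now a nearer look at the bar.

```bash
python3 -m inch '{"translation":[[30,0,0],[40,0,0],[25,0,0],[0,0,0],[0,0,0]],"rot":[[0,0,0],[0,0,0],[0,0,0],[0,0,0],[0,0,0]],"jaw":[60,60,60,60,60]}'
python3 - <<'E'
from h import *
f=dict(np.load('w6.npz'));P=cloud(f);k=(abs(P[...,2]-20)<4)&(abs(P[...,1]+6)<40)&(P[...,0]>430);print('bed edge',P[k][:,0].min())
f=grab('wrist'); np.savez('w7.npz',**f); P=cloud(f);Z=P[...,2]
k=(Z>165)&(Z<200)&(P[...,0]>560)&(abs(P[...,1]+6)<60); q=P[k]; print('bar',len(q),q[:,2].max(),[np.round(x,1) for x in cv2.minAreaRect(q[:,:2].astype(np.float32))],q.mean(0))
k=(Z>118)&(Z<131)&(P[...,0]>560)&(abs(P[...,1]+6)<60); q=P[k];print('head',q.min(0),q.max(0))
E
```

```text
t: 18.8
ee_pos: [549.7, -6.6, 228.5]
orientation: [-3.141, 0.003, 0.001]
force: [-0.0, 0.1, -0.3]
gripper_width: 0.703
gripper_force: 0.0
bed edge 450.92046151994
bar 3346 191.0025752267244 [array([621. ,  -6.5]), array([93.5, 18.6]), np.float64(68.7)] [621.52096843  -5.48106639 186.210802  ]
head [592.68862295 -31.67265522 122.87722546] [714.09407064  18.5977195  129.73429588]
```

```bash
python3 -m inch '{"translation":[[25,0,0],[30,0,0],[16,0,0],[0,0,0],[0,0,0],[0,0,0],[0,0,0],[0,0,0],[0,0,0],[0,0,0],[0,0,0],[0,0,0]],"rot":[[0,0,0],[0,0,0],[0,0,0],[0,0,-9.9],[0,0,-9.9],[0,0,-9.9],[0,0,-9.9],[0,0,-9.9],[0,0,-9.8],[0,0,-9.8],[0,0,0],[0,0,0]],"jaw":[60,60,60,60,60,60,60,60,60,60,60,60]}'
python3 - <<'E'
from h import *
s=manip.read_state();print(s['joints'],s['ee_pos'],s['orientation'],s['ft_torque'])
E
```

```text
t: 20.35
ee_pos: [621.4, -6.6, 230.3]
orientation: [3.141, 0.0, 1.204]
force: [-0.0, 0.6, 0.0]
gripper_width: 0.705
gripper_force: 0.0
[-1.01795234e-01  2.46315197e-01  1.17316149e+00 -1.02612386e-04
  1.72194099e+00  2.64686518e-01] [621.3524027   -6.6095798  230.34001607] [3.14139723e+00 5.21314458e-05 1.20429911e+00] [ 0.04967208  0.01733009 -0.03237338]
```

```bash
python3 -m inch '{"translation":[[0,0,25],[0,0,30],[0,0,15],[0,0,0],[0,0,0],[0,0,0],[0,0,0],[0,0,0],[0,0,0]],"rot":[[0,0,0],[0,0,0],[0,0,0],[0,0,0],[0,0,0],[0,0,0],[0,0,0],[0,0,0],[0,0,0]],"jaw":[60,60,60,60,0,0,0,0,0]}'
python3 - <<'E'
from h import *
s=manip.read_state();print(s['ee_pos'],s['orientation'],s['force'],s['ft_torque'],s['gripper_width'],s['gripper_force'])
E
```

```text
t: 21.48
ee_pos: [620.7, -6.0, 161.9]
orientation: [-3.14, -0.0, 1.207]
force: [-5.1, 0.8, 4.2]
gripper_width: 0.135
gripper_force: 59.0
[620.68391192  -5.9896844  161.87837824] [-3.13979949e+00 -2.60606944e-04  1.20687174e+00] [-5.12402889  0.75484278  4.19497597] [ 0.29118776  0.94953089 -0.08124768] 0.13537035765628083 58.99567946791649
```

```bash
cat > st.py <<'E'
from h import *
s=manip.read_state();print('yaw%.1f'%np.degrees(s['orientation'][2]),'tz%.3f'%s['ft_torque'][2],s['ee_pos'].round(1),s['force'].round(1),'q6 %.2f'%s['joints'][5],'w6 %.2f'%s['joint_vel'][5],'t',s['t'],'g %.3f'%s['gripper_width'])
E
python3 -m inch '{"translation":[[0,0,0],[0,0,0],[0,0,0]],"rot":[[0,0,8],[0,0,8],[0,0,8]],"jaw":[0,0,0]}'>/dev/null; python3 st.py
python3 -m inch '{"translation":[[0,0,0],[0,0,0],[0,0,0]],"rot":[[0,0,8],[0,0,8],[0,0,8]],"jaw":[0,0,0]}'>/dev/null; python3 st.py
python3 -m inch '{"translation":[[0,0,0],[0,0,0]],"rot":[[0,0,0],[0,0,0]],"jaw":[0,0]}'>/dev/null; python3 st.py
```

```text
yaw44.9 tz0.155 [620.9  -6.2 161.9] [-3.8  1.2  4.3] q6 0.69 w6 1.10 t 21.85 g 0.139
yaw20.9 tz0.197 [621.1  -6.3 161.9] [-3.7 -0.   4.9] q6 1.10 w6 1.11 t 22.225 g 0.140
yaw21.3 tz-0.131 [621.1  -6.3 161.9] [-5.3  1.   6.2] q6 1.10 w6 -0.00 t 22.475 g 0.138
```

```bash
python3 -m inch '{"translation":[[0,0,0],[0,0,0],[0,0,0]],"rot":[[0,0,8],[0,0,8],[0,0,8]],"jaw":[0,0,0]}'>/dev/null; python3 st.py
python3 -m inch '{"translation":[[0,0,0],[0,0,0],[0,0,0]],"rot":[[0,0,8],[0,0,8],[0,0,8]],"jaw":[0,0,0]}'>/dev/null; python3 st.py
python3 -m inch '{"translation":[[0,0,0],[0,0,0],[0,0,0]],"rot":[[0,0,8],[0,0,8],[0,0,8]],"jaw":[0,0,0]}'>/dev/null; python3 st.py
python3 -m inch '{"translation":[[0,0,0],[0,0,0]],"rot":[[0,0,0],[0,0,0]],"jaw":[0,0]}'>/dev/null; python3 st.py
```

```text
yaw-3.0 tz0.147 [621.1  -6.6 161.9] [-5.8 -1.   5.4] q6 1.52 w6 1.10 t 22.85 g 0.134
yaw-27.0 tz0.234 [621.1  -6.9 161.8] [-6.1 -0.4  5.1] q6 1.94 w6 1.11 t 23.225 g 0.140
yaw-51.0 tz0.186 [620.9  -7.1 161.9] [-5.7 -0.9  6.5] q6 2.36 w6 1.10 t 23.6 g 0.135
yaw-50.8 tz-0.125 [620.9  -7.1 161.9] [-6.  -0.3  6.6] q6 2.35 w6 -0.00 t 23.85 g 0.136
```

```bash
python3 -m inch '{"translation":[[0,0,0],[0,0,0],[0,0,0],[0,0,-20],[0,0,-25],[0,0,0],[0,0,0],[0,0,0],[0,0,0],[0,0,0],[0,0,0],[0,0,0],[0,0,0],[0,0,0],[0,0,0],[0,0,0],[0,0,0],[0,0,0],[0,0,0],[0,0,0]],"rot":[[0,0,0],[0,0,0],[0,0,0],[0,0,0],[0,0,0],[0,0,-10],[0,0,-10],[0,0,-10],[0,0,-10],[0,0,-10],[0,0,-10],[0,0,-10],[0,0,-10],[0,0,-10],[0,0,-10],[0,0,-10],[0,0,-10],[0,0,-10],[0,0,-10],[0,0,-10]],"jaw":[50,50,50,50,50,50,50,50,50,50,50,50,50,50,50,50,50,50,50,50]}'>/dev/null; python3 st.py
python3 -m inch '{"translation":[[0,0,0],[0,0,0],[0,0,0],[0,0,0],[0,0,0]],"rot":[[0,0,-10],[0,0,-10],[0,0,-10],[0,0,0],[0,0,0]],"jaw":[50,50,50,50,50]}'>/dev/null; python3 st.py
```

```text
yaw99.5 tz-0.022 [622.   -6.6 204.9] [ 0.9 -0.2 -0.3] q6 -0.27 w6 -1.38 t 26.35 g 0.585
yaw129.0 tz0.010 [621.9  -6.6 205. ] [ 0.5 -0.3 -0.8] q6 -0.78 w6 -0.01 t 26.975 g 0.586
```

```bash
python3 -m inch '{"translation":[[0.6,-0.7,20],[0,0,23],[0,0,0],[0,0,0],[0,0,0],[0,0,0],[0,0,0]],"rot":[[0,0,0],[0,0,0],[0,0,0],[0,0,0],[0,0,0],[0,0,0],[0,0,0]],"jaw":[50,50,50,0,0,0,0]}'>/dev/null; python3 st.py
python3 -m inch '{"translation":[[0,0,0],[0,0,0],[0,0,0]],"rot":[[0,0,8],[0,0,8],[0,0,8]],"jaw":[0,0,0]}'>/dev/null; python3 st.py
python3 -m inch '{"translation":[[0,0,0],[0,0,0],[0,0,0]],"rot":[[0,0,8],[0,0,8],[0,0,8]],"jaw":[0,0,0]}'>/dev/null; python3 st.py
python3 -m inch '{"translation":[[0,0,0],[0,0,0]],"rot":[[0,0,0],[0,0,0]],"jaw":[0,0]}'>/dev/null; python3 st.py
```

```text
yaw129.1 tz-0.066 [621.   -7.2 163.9] [-3.3 -1.7  5.8] q6 -0.78 w6 0.00 t 27.85 g 0.135
yaw104.9 tz0.210 [620.7  -7.4 163.9] [-5.1 -1.9  7.1] q6 -0.36 w6 1.11 t 28.225 g 0.140
yaw80.9 tz0.256 [620.4  -7.4 163.9] [-5.9 -2.8  6.7] q6 0.06 w6 1.10 t 28.6 g 0.133
yaw81.1 tz-0.045 [620.4  -7.4 163.9] [-4.1 -2.6  7. ] q6 0.05 w6 0.00 t 28.85 g 0.136
```

```bash
python3 -m inch '{"translation":[[0,0,0]],"rot":[[0,0,8]],"jaw":[0]}'>/dev/null; python3 st.py
python3 -m inch '{"translation":[[0,0,0]],"rot":[[0,0,8]],"jaw":[0]}'>/dev/null; python3 st.py
python3 -m inch '{"translation":[[0,0,0]],"rot":[[0,0,8]],"jaw":[0]}'>/dev/null; python3 st.py
python3 -m inch '{"translation":[[0,0,0]],"rot":[[0,0,8]],"jaw":[0]}'>/dev/null; python3 st.py
python3 -m inch '{"translation":[[0,0,0],[0,0,0]],"rot":[[0,0,0],[0,0,0]],"jaw":[0,0]}'>/dev/null; python3 st.py
python3 -m inch '{"translation":[[0,0,0]],"rot":[[0,0,0]],"jaw":[0]}'>/dev/null; python3 st.py
```

```text
yaw72.9 tz0.203 [620.3  -7.4 163.9] [-5.7 -1.8  7. ] q6 0.20 w6 1.13 t 28.975 g 0.139
yaw64.9 tz0.262 [620.1  -7.3 163.9] [-5.4 -3.2  6.5] q6 0.34 w6 1.11 t 29.1 g 0.139
yaw56.9 tz0.243 [620.   -7.3 163.9] [-5.6 -1.3  5.9] q6 0.48 w6 1.11 t 29.225 g 0.141
yaw48.9 tz0.298 [620.   -7.2 163.9] [-5.9 -2.2  7.4] q6 0.62 w6 1.10 t 29.35 g 0.132
yaw49.1 tz-0.023 [620.   -7.2 163.9] [-6.1 -2.8  5.8] q6 0.61 w6 -0.00 t 29.6 g 0.137
yaw49.1 tz-0.081 [620.   -7.2 164. ] [-6.8 -2.2  6.4] q6 0.61 w6 -0.00 t 29.725 g 0.140
```

```bash
python3 -m inch '{"translation":[[0,0,0]],"rot":[[0,0,8]],"jaw":[0]}'>/dev/null; python3 st.py
python3 -m inch '{"translation":[[0,0,0]],"rot":[[0,0,8]],"jaw":[0]}'>/dev/null; python3 st.py
python3 -m inch '{"translation":[[0,0,0]],"rot":[[0,0,8]],"jaw":[0]}'>/dev/null; python3 st.py
python3 -m inch '{"translation":[[0,0,0]],"rot":[[0,0,8]],"jaw":[0]}'>/dev/null; python3 st.py
python3 -m inch '{"translation":[[0,0,0],[0,0,0]],"rot":[[0,0,0],[0,0,0]],"jaw":[0,0]}'>/dev/null; python3 st.py
python3 -m inch '{"translation":[[0,0,0]],"rot":[[0,0,0]],"jaw":[0]}'>/dev/null; python3 st.py
python3 -m inch '{"translation":[[0,0,0]],"rot":[[0,0,0]],"jaw":[0]}'>/dev/null; python3 st.py
```

```text
yaw40.9 tz0.282 [619.8  -7.2 163.9] [-6.9 -2.2  7.6] q6 0.75 w6 1.13 t 29.85 g 0.133
yaw32.9 tz0.224 [619.8  -7.1 163.9] [-7.5 -2.4  6.6] q6 0.89 w6 1.10 t 29.975 g 0.132
yaw24.9 tz0.264 [619.7  -6.9 163.9] [-6.6 -2.2  6.6] q6 1.03 w6 1.11 t 30.1 g 0.136
yaw16.9 tz0.322 [619.7  -6.8 163.9] [-6.9 -1.3  7.7] q6 1.17 w6 1.11 t 30.225 g 0.132
yaw17.1 tz-0.017 [619.7  -6.8 163.9] [-7.1 -1.1  7. ] q6 1.17 w6 0.00 t 30.475 g 0.132
yaw17.1 tz-0.030 [619.7  -6.8 163.9] [-7.2 -1.8  7.1] q6 1.17 w6 -0.00 t 30.6 g 0.138
yaw17.1 tz-0.031 [619.7  -6.8 163.9] [-6.8 -1.4  6.5] q6 1.17 w6 -0.00 t 30.725 g 0.137
```

```bash
python3 -m inch '{"translation":[[0,0,0]],"rot":[[0,0,8]],"jaw":[0]}'>/dev/null; python3 st.py
python3 -m inch '{"translation":[[0,0,0]],"rot":[[0,0,8]],"jaw":[0]}'>/dev/null; python3 st.py
python3 -m inch '{"translation":[[0,0,0]],"rot":[[0,0,8]],"jaw":[0]}'>/dev/null; python3 st.py
python3 -m inch '{"translation":[[0,0,0]],"rot":[[0,0,8]],"jaw":[0]}'>/dev/null; python3 st.py
python3 -m inch '{"translation":[[0,0,0],[0,0,0]],"rot":[[0,0,0],[0,0,0]],"jaw":[0,0]}'>/dev/null; python3 st.py
python3 -m inch '{"translation":[[0,0,0]],"rot":[[0,0,0]],"jaw":[0]}'>/dev/null; python3 st.py
python3 -m inch '{"translation":[[0,0,0]],"rot":[[0,0,0]],"jaw":[0]}'>/dev/null; python3 st.py
```

```text
yaw9.0 tz0.350 [619.7  -6.7 163.9] [-7.8 -1.1  7.7] q6 1.31 w6 1.13 t 30.85 g 0.131
yaw0.9 tz0.355 [619.7  -6.6 163.9] [-7.6 -0.5  7.1] q6 1.45 w6 1.11 t 30.975 g 0.138
yaw-7.1 tz0.326 [619.6  -6.5 163.9] [-6.9 -0.6  7.1] q6 1.59 w6 1.10 t 31.1 g 0.135
yaw-15.1 tz0.330 [619.7  -6.4 163.9] [-5.6 -0.2  7.1] q6 1.73 w6 1.11 t 31.225 g 0.133
yaw-14.9 tz0.047 [619.7  -6.4 163.9] [-6.6  0.3  7.3] q6 1.73 w6 -0.00 t 31.475 g 0.135
yaw-14.9 tz0.010 [619.7  -6.4 163.9] [-7.1 -0.8  7.3] q6 1.73 w6 0.00 t 31.6 g 0.134
yaw-14.9 tz-0.002 [619.7  -6.4 163.9] [-7.1 -0.5  7.6] q6 1.73 w6 0.00 t 31.725 g 0.137
```

```bash
python3 -m inch '{"translation":[[0,0,0],[0,0,0],[0,0,0]],"rot":[[0,0,8],[0,0,0],[0,0,0]],"jaw":[0,0,0]}'>/dev/null; python3 st.py
python3 -m inch '{"translation":[[0,0,0]],"rot":[[0,0,0]],"jaw":[0]}'>/dev/null; python3 st.py
python3 -m inch '{"translation":[[0,0,0],[0,0,0],[0,0,0],[0,0,0],[0,0,-15],[0,0,-30],[0,0,-30],[-30,0,0],[-40,0,0],[-40,0,0],[-20,0,0],[0,0,0],[0,0,0]],"rot":[[0,0,0],[0,0,0],[0,0,0],[0,0,0],[0,0,0],[0,0,0],[0,0,0],[0,0,0],[0,0,0],[0,0,0],[0,0,0],[0,0,0],[0,0,0]],"jaw":[50,50,50,50,50,50,50,50,50,50,50,50,50]}'>/dev/null; python3 st.py
python3 - <<'E'
from h import *
f=grab('wrist'); cv2.imwrite('pics/w8.png',f['color']); P=cloud(f);Z=P[...,2]
k=(Z>50)&(Z<58)&(P[...,0]>440)&(P[...,0]<620)&(abs(P[...,1]+6)<30); q=P[k]; print('rack',q.min(0),q.max(0))
k=(abs(Z-20)<4)&(abs(P[...,1]+6)<40)&(P[...,0]>430);print('bed edge',P[k][:,0].min())
k=(Z>165)&(Z<200)&(P[...,0]>560)&(abs(P[...,1]+6)<60); q=P[k]; print('bar',[np.round(x,1) for x in cv2.minAreaRect(q[:,:2].astype(np.float32))])
E
```

```text
yaw-22.8 tz0.051 [619.7  -6.2 163.9] [-7.3  0.7  7.2] q6 1.87 w6 -0.00 t 32.1 g 0.134
yaw-22.8 tz0.051 [619.7  -6.3 163.9] [-7.7 -0.6  7.3] q6 1.87 w6 -0.00 t 32.225 g 0.136
yaw-22.9 tz-0.018 [501.9  43.7 237.9] [ 0.9 -0.5 -0.9] q6 1.94 w6 0.00 t 33.85 g 0.588
rack [486.76812997 -28.95922236  50.00141755] [596.44199641  16.23017521  57.00905118]
bed edge 451.1283337858152
bar [array([608.7,  -1. ]), array([18.7, 67. ]), np.float64(68.4)]
```

View pics/w8.png

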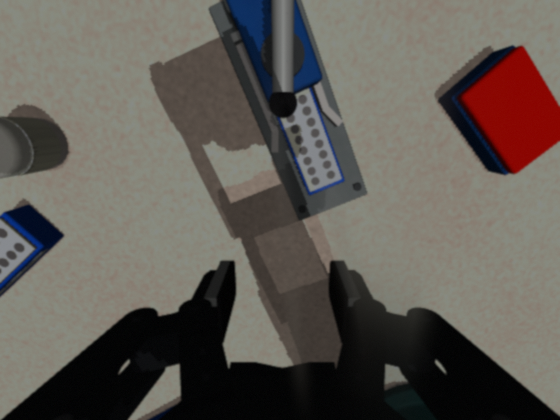

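The rack is still home, its outer end at (325,190) and 35.6 mm from the bed edge. The bar, with its ball at (283,103), stayed at -22°, and the gripper is clear. Torque rose about 0.17 N m above free.

```bash
python3 -c "
from workcell import manip
print(manip.hand_in())"
```

```text
the job is handed in; nothing more can be done
None
```

The rack is home against the back stop and clamped at about 0.17 N m above free turning (roughly 70 N, estimated from wrist torque). The gripper is clear, the other things were left where they stood, and the job is handed in; the hand-in gave no verdict.

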